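# Vortex a sample tube on the touch mixer and rack it again

## Task

Take the tall conical sample tube out of the rack and, holding it upright, press its tip down into the cup of the vortex mixer until the cup is fully depressed, keeping it down there for at least two seconds without leaning hard on it. Then put the tube gently back, not dropped, upright into a free place of the rack with its tip on the rack's floor, leaving the two short containers and everything else on the bench as they are.

Things in the scene. Friction and masses are not known exactly. Their poses are not given: they have to be found in the camera images.
- tube: The sample tube, the tallest of the three closed containers in the rack: milky plastic, 115 mm tall, about 60 g, loose. Origin at the centre of its pointed end (a flat 8 mm across), z axis up along the tube. The lowest 15 mm widen as a cone to the body, 29 mm across; the white screw cap, 34 mm across, covers z = 101 to 115 mm and is where to grip it (a grip of 40 N holds it well, it is not delicate).
- vial_a: A short flat-bottomed container with a white cap, 88 mm tall, body 28 mm and cap 31 mm across, loose in a cell of the rack. Origin at the centre of its underside. Leave it there.
- vial_b: A second container, the same as vial_a. Leave it there.
- rack: Aluminium tube rack, fixed, 62 mm (x) by 248 mm (y) by 70 mm high, origin at the centre of its underside. One row of four square cells along y at y = -81, -27, 27 and 81 mm, x = 0. Three hold the tube and the two short containers in any order; one is empty. A cap is best gripped with the fingers before and behind the row (closing along the rack's x).
- rack_cell (a point): Centre of the rack's first cell (y = -81 mm) on its floor; axes as the rack's, the other cells follow at +54 mm steps in y. Each cell is 33 mm wide, open at the top, and passes through two grids, 60 to 65 mm and 23 to 28 mm above the bench, down to a solid floor 4 mm above the bench.
- mixer: White vortex mixer, fixed, housing 165 mm (x) by 125 mm (y), sloping panel with knob and switch at its -x side, already set to start by touch (the motor itself is not simulated). Origin on the bench exactly below the axis of the black rubber cup on its top, z up.
- mixer_deck (a point): Top of the mixer's housing, 118 mm above the bench, on the cup's axis. The cup above it is an open funnel 16 mm deep, 48 mm across outside, 38 mm wide inside at its rim and about 27 mm at its flat floor. It is pushed on its stem by hand and never sits alike: its floor at rest is anywhere from 134 to 154 mm above the bench, is not measured and has to be found by touch.
- head (a joint): How far the mixer's cup is pressed down, in m: 0 at rest, 0.006 fully depressed on its stop. It is sprung: it gives way from about 4 N and is fully down at 13 N; 15 to 18 N holds it down surely. Pressing with more than 24 N stalls and spoils the drive.
- beaker: Glass beaker, 68 mm across, 90 mm tall, origin under its centre. Bystander.
- reagent: Amber reagent bottle, 72 mm across, 150 mm tall, origin under its centre. Bystander.
- washbottle: White wash bottle, 64 mm across, with its spout 203 mm tall, origin under its centre. Bystander.
- dishes: Two stacked petri dishes, 93 mm across, 31 mm tall, origin under their centre. Bystander.
- tipbox: Grey box of pipette tips, 120 by 84 mm, 60 mm tall, origin under its centre. Bystander.
- pipette: White pipette lying along its x axis, 190 mm long, 20 mm thick, origin on the bench under its middle. Bystander.
- timer: White bench timer lying flat, 70 by 60 mm, 18 mm tall, origin under its centre. Bystander.

How it is judged:
By the outcome, as a careful person would: the job done as asked, in the order asked, and still so for the second after the job is handed in, with the robot touching nothing.
It also fails if it takes over 64 s, if anything falls off the work surface, if the arm or the gripper's body presses on something with over 40 N, if the wrist force passes 120 N, or if a joint passes its speed limit or range.

## Robot

A 6-joint arm with a two-finger parallel gripper is mounted at the origin on the work surface. World frame = base frame: x ahead of the robot, y to its left, z up, the work surface at z = 0. Lengths are in m, angles in degrees, forces in N, time in s.
With the tool pointing down it reaches from about 0.25 to 0.725 m from the base axis. Payload 9.7 kg.
Tool frame: the origin (TCP) lies at the centre of the arm's flange, where the gripper is bolted on; the fingertips stand bot.tips_ahead ahead of it and the grasp point (between the pads) lies 155 mm ahead of it (bot.tips_ahead is the distance from the TCP to the fingertips, in m); z points along the fingers, y is the line along which they close (so a half turn about z gives the same grasp; the last joint's range is limited). The gripper opens to 85 mm and grips with 20 to 120 N. Pads are 22 mm wide; open, the fingers measure 114 mm over their backs; the gripper's body (76 mm by 85 mm) begins 54 mm behind the grasp point. The pads swing forward as they close: fully open they stand 13 mm farther back than shut.
Start: joints at [-68.927, 4.979, 10.078, 95.1, 0, 90], TCP at [0.198, -0.513, 0.405] pointing down, gripper open.
Joint ranges: [-179.16, 179.16], [-48.56, 103.87], [-65.8, 70.77], [-126.05, 130.52], [-82.76, 87.17], [-180, 180]. Speed limits (degrees/s): [127.2, 127.2, 147.25, 180, 180, 180].

## Interface

Orientations are given as [roll, pitch, yaw] about the fixed x, y, z axes, in that order (R = Rz(yaw) Ry(pitch) Rx(roll)).
In Python, from workcell import bot gives the robot as it stands.
- The arm moves only by the tool drive_tool, never from a script. Its argument "plan" is a list of rows, each an object of numbers: "dx", "dy", "dz": the shift along the tool's x, y, z in m; "roll": the turn about the tool's z in rad; "hand": the finger opening in m, from 0 to 0.0854. In form: [{"dx": .., "dy": .., "dz": .., "roll": .., "hand": ..}, ...]. A call has 1 to 20 rows; each row is the pose to reach, as a shift and turn from the pose commanded when the call began, along the tool's axes at that moment; what a row does not reach only later rows make up. A row lasts 1/12 s, in which the tool goes at most 41.7 mm and 7.16 degrees, less where a joint would pass 70% of its speed; a pose out of reach is approached as far as the arm can. A call with a gripper value outside its range is refused whole. The fingers move at their own pace and stop on an object; "force" is the grip in N (left out, the last holds). Time passes only in rows, so rows that repeat a pose let the fingers close. It gives the time, the measured TCP pose, the force and the opening at its end, in the units of the state.
- bot.get_obs(): the state, without advancing time (a new reading comes with each control period).
- bot.camera(name): name is "side" or "top" or "wrist"; returns a dict with "frame" (420x560x3 uint8, red, green, blue), "z_map" (420x560 float32, m along the optical axis (not along the pixel's ray), 0 where there is no reading), "mtx" (3x3 intrinsics, pixels), "R" (3x3) and "t" (3): a world point X has camera coordinates R X + t. Camera axes: x right, y down, z forward; pixel columns grow to the right and rows downward; lengths in m; the calibration is good to about 2 mm. A picture is of the moment at which its call begins.
- bot.job_done(): hands the job in, once; it reports no verdict.
The state is a dict: "time": time; "q": joint angles; "qd": joint speeds; "joint_efforts": joint torques, N m; "ee_pos": TCP position; "tcp_rot": TCP orientation; "wrist_force": force on the tool from outside, world axes, zero at the start; "torque": the same for the moment, N m; "opening": finger opening in m.
Only numpy, scipy, OpenCV 4.12 (cv2) and the standard library are available. Lean on these libraries where they do the work, as an engineer would, in place of code of your own. Each camera call takes 0.05 s, during which the arm holds its last target. There are 200 camera calls.

## Working session

There is one attempt and no reset: what is moved stays moved. The work goes in short steps, Python scripts to look and compute and a tool call to move; the robot and the scene stay as the last step left them, time stands still between calls to the robot, and variables do not carry over. Pictures are saved under pics/ and viewed, on a budget of 10 in all, crops included, one or two more only if the job needs it, and the job is handed in when it is done.

Besides the shell and the picture viewer there is one more tool, called after "Call:" as name(argument=value, ...), one argument or row to a line, values as JSON. drive_tool: Moves the arm, as the interface text tells. Its arguments: {"type":"object","properties":{"plan":{"type":"array","items":{"type":"object","properties":{"dx":{"type":"number"},"dy":{"type":"number"},"dz":{"type":"number"},"roll":{"type":"number"},"hand":{"type":"number"}}}},"force":{"type":"number"}},"required":["plan"]}

```bash
mkdir -p pics
python3 - <<'E'
from workcell import bot
import cv2,numpy as np
s=bot.get_obs();print(s,bot.tips_ahead)
for n in("top","side"):
    c=bot.camera(n);cv2.imwrite(f"pics/{n}0.png",c["frame"][:,:,::-1]);np.savez(f"pics/{n}0.npz",**c)
    print(n,c["mtx"],c["R"],c["t"])
E
```

```text
{'time': 0.0, 'q': array([-6.89290071e+01,  5.01131595e+00,  1.00355211e+01,  9.50998262e+01,
       -6.49400483e-04,  9.00006156e+01]), 'qd': array([-0.02814135, -0.00511368, -0.02763711,  0.01670483, -0.13315833,
       -0.00298357]), 'joint_efforts': array([ 1.61519069e-04, -5.20383990e+01,  4.64807618e+01,  1.61581003e-02,
        6.52656195e-05,  4.57762170e-06]), 'ee_pos': array([ 0.19773876, -0.51322898,  0.40399041]), 'tcp_rot': array([-1.79924379e+02,  6.50212390e-04,  2.10703782e+01]), 'wrist_force': array([-0.69754672,  0.90526618, -0.63172729]), 'torque': array([ 0.02085403, -0.03963191, -0.00790142]), 'opening': 0.08554915542515093} 0.1734
top [[383.91159076   0.         279.17365243]
 [  0.         383.91159076 216.24897394]
 [  0.           0.           1.        ]] [[ 0.00128043 -0.99965979 -0.02605132]
 [-0.9936437   0.00166058 -0.11255861]
 [ 0.11256357  0.02602985 -0.99330352]] [0.0299253  0.57069963 0.92676968]
side [[547.03040924   0.         274.68591185]
 [  0.         547.03040924 212.50926817]
 [  0.           0.           1.        ]] [[-0.76458571 -0.64427695  0.01777368]
 [-0.42008035  0.47723025 -0.77187032]
 [ 0.48881612 -0.59762738 -0.63553152]] [0.42886737 0.30911679 1.05367306]
```

View pics/top0.png

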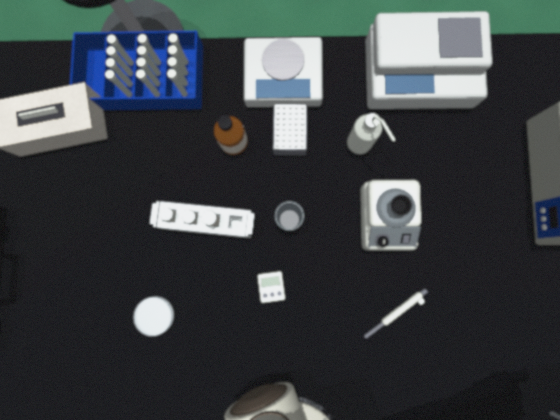

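View pics/side0.png

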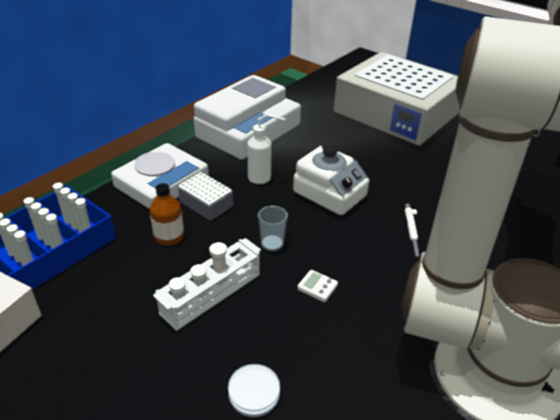

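The top view shows the rack with caps at about (168,215), (190,217) and (213,219), and an empty cell at (235,222). The cup is at (400,205). In the side view the tall tube's cap is at (218,256), next to the empty cell, so the two views agree. Next I'll measure enlarged crops.

```bash
cat > h.py <<'E'
import numpy as np
def deproj(c,u,v,d=None,z=None):
    ray=np.linalg.inv(c["mtx"])@[u,v,1]
    R,t=c["R"],c["t"]
    if z is None: return R.T@(ray*d-t)
    o=-R.T@t; r=R.T@ray
    return o+r*(z-o[2])/r[2]
def cloud(c):
    z=c["z_map"];v,u=np.nonzero(z>0);d=z[v,u]
    P=(np.linalg.inv(c["mtx"])@np.vstack([u,v,np.ones_like(u)]))*d
    return (c["R"].T@(P-c["t"][:,None])).T
E
python3 - <<'E'
from h import *;import cv2
c=np.load("pics/top0.npz");f=c["frame"][:,:,::-1]
a=cv2.resize(f[190:245,145:265],None,fx=6.5,fy=5.45,interpolation=3)[:, :780]
b=cv2.resize(f[170:260,350:440],(300,300),interpolation=3)
a=cv2.resize(f[190:245,145:265],(780,358),interpolation=3)
im=np.zeros((600,780,3),np.uint8);im[:300*0+358]=a;im[359:599,:240]=cv2.resize(b,(240,240))
cs=np.load("pics/side0.npz");fs=cs["frame"][:,:,::-1]
im[359:599,260:620]=cv2.resize(fs[230:330,140:290],(360,240),interpolation=3)
cv2.imwrite("pics/crop1.png",im)
P=cloud(c);
m=(abs(P[:,0]-.45)<.2)
for z0,z1 in((.06,.075),(.085,.1),(.112,.125),(.13,.18)):
  q=P[(P[:,2]>z0)&(P[:,2]<z1)&(P[:,0]>.3)&(P[:,0]<.65)&(abs(P[:,1])<.4)]
  m=q[q[:,1]>0.05]; k=q[q[:,1]<-.1]
  print(z0,len(m),m.mean(0),m.min(0),m.max(0)) if len(m) else 0
  print(z0,len(k),k.mean(0),k.min(0),k.max(0)) if len(k) else 0
q=P[(P[:,2]>.061)&(P[:,2]<.074)&(P[:,0]>.3)&(P[:,0]<.65)&(P[:,1]>.05)&(P[:,1]<.4)]
print(cv2.minAreaRect(q[:,:2].astype(np.float32)))
for u,v in((168,215),(190,217),(213,219),(235,222),(400,205)): print(u,v,deproj(c,u,v,d=c["z_map"][v,u]))
E
```

```text
0.06 1767 [0.56087605 0.21484895 0.06596523] [0.51937304 0.09159502 0.06004586] [0.60312142 0.34128302 0.07451164]
0.06 477 [ 0.5271655  -0.21127002  0.06778189] [ 0.48833182 -0.29700331  0.06000315] [ 0.64822478 -0.1753114   0.07486315]
0.085 295 [0.56657499 0.26495502 0.09158986] [0.54628889 0.17415252 0.08520716] [0.58424804 0.31083702 0.09551916]
0.085 589 [ 0.53335235 -0.2292638   0.09393037] [ 0.49217928 -0.29812008  0.08505129] [ 0.64889353 -0.17829284  0.09998738]
0.112 179 [0.55861546 0.18788859 0.11893166] [0.54152535 0.17202718 0.1120897 ] [0.57641568 0.20402223 0.12308893]
0.112 838 [ 0.58080514 -0.23159208  0.11629425] [ 0.53666275 -0.28741375  0.1120061 ] [ 0.64008042 -0.18708041  0.12215187]
0.13 364 [ 0.58263529 -0.24056294  0.14689271] [ 0.5590008  -0.26176755  0.13417844] [ 0.60527336 -0.21563492  0.15872753]
((0.5617164969444275, 0.21630406379699707), (0.2489767074584961, 0.06210155412554741), 84.1650161743164)
168 215 [0.56733523 0.29082062 0.09241654]
190 217 [0.56250769 0.23843173 0.09234102]
213 219 [0.55491796 0.17865427 0.11839454]
235 222 [5.59598041e-01 1.44986061e-01 1.64866403e-04]
400 205 [ 0.58356897 -0.24067296  0.13649794]
```

View pics/crop1.png

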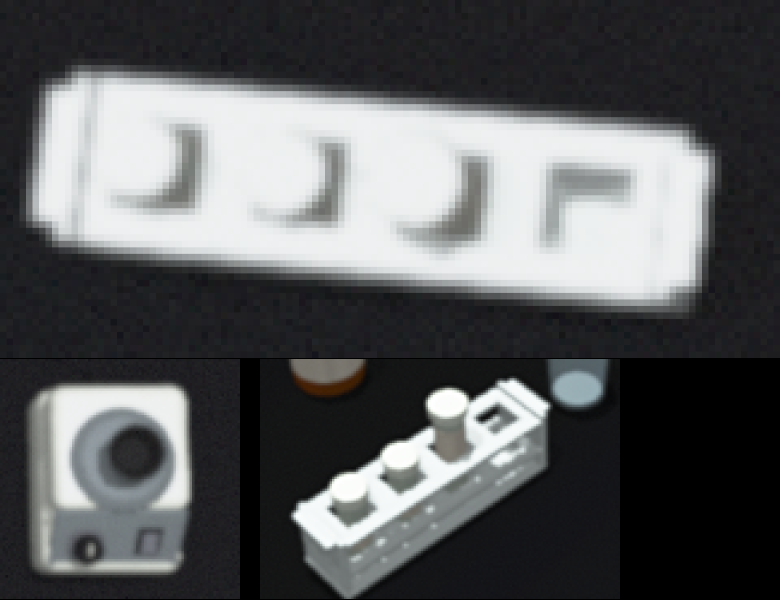

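The crop confirms the rack is turned about -5.8°. The tube is third from the left (y=-27 cell) and the rightmost cell is free. The cup is at about (0.583,-0.240). I'll move over the mixer first with the final yaw for a closer look.

Call:
drive_tool(
  plan=[
    {"dx": 0.457,"dy": -0.116,"dz": -0.04,"roll": -1.1},
    {"dx": 0.457,"dy": -0.116,"dz": -0.04,"roll": -1.1},
    {"dx": 0.457,"dy": -0.116,"dz": -0.04,"roll": -1.1},
    {"dx": 0.457,"dy": -0.116,"dz": -0.04,"roll": -1.1},
    {"dx": 0.457,"dy": -0.116,"dz": -0.04,"roll": -1.1},
    {"dx": 0.457,"dy": -0.116,"dz": -0.04,"roll": -1.1},
    {"dx": 0.457,"dy": -0.116,"dz": -0.04,"roll": -1.1},
    {"dx": 0.457,"dy": -0.116,"dz": -0.04,"roll": -1.1},
    {"dx": 0.457,"dy": -0.116,"dz": -0.04,"roll": -1.1},
    {"dx": 0.457,"dy": -0.116,"dz": -0.04,"roll": -1.1},
    {"dx": 0.457,"dy": -0.116,"dz": -0.04,"roll": -1.1},
    {"dx": 0.457,"dy": -0.116,"dz": -0.04,"roll": -1.1},
    {"dx": 0.457,"dy": -0.116,"dz": -0.04,"roll": -1.1},
    {"dx": 0.457,"dy": -0.116,"dz": -0.04,"roll": -1.1},
    {"dx": 0.457,"dy": -0.116,"dz": -0.04,"roll": -1.1},
    {"dx": 0.457,"dy": -0.116,"dz": -0.04,"roll": -1.1},
  ],
)

```text
invalid input at $.plan[0]: expected keys dx, dy, dz, roll, hand
```

Run:
```python
from workcell import bot
import cv2,numpy as np
s=bot.get_obs();print(s["time"],s["ee_pos"],s["tcp_rot"],s["q"])
c=bot.camera("wrist");cv2.imwrite("pics/w1.png",c["frame"][:,:,::-1]);np.savez("pics/w1.npz",**c)
print("cam at",-c["R"].T@c["t"],c["R"],c["mtx"])
```

```text
0.1 [ 0.19775947 -0.51322346  0.40406944] [-1.79934292e+02 -1.14055985e-03  2.10734338e+01] [-6.89271503e+01  5.00722846e+00  1.00399636e+01  9.50984433e+01
  1.13988934e-03  8.99994147e+01]
cam at [ 0.26000111 -0.48942123  0.37224348] [[ 3.59367879e-01 -9.33195524e-01 -9.17555747e-04]
 [-9.00160102e-01 -3.46905105e-01  2.63379268e-01]
 [-2.46102658e-01 -9.38241016e-02 -9.64691930e-01]] [[316.51676357   0.         280.63315666]
 [  0.         316.51676357 203.0150297 ]
 [  0.           0.           1.        ]]
```

View pics/w1.png

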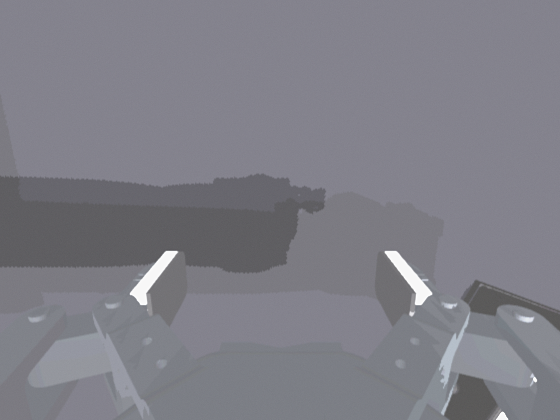

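The call was refused because every key is required, so the arm hasn't moved. That picture only shows the bench and the open fingers. I'll resend it.

Call:
drive_tool(
  plan=[
    {"dx": 0.457,"dy": -0.116,"dz": -0.04,"roll": -1.1,"hand": 0.085},
    {"dx": 0.457,"dy": -0.116,"dz": -0.04,"roll": -1.1,"hand": 0.085},
    {"dx": 0.457,"dy": -0.116,"dz": -0.04,"roll": -1.1,"hand": 0.085},
    {"dx": 0.457,"dy": -0.116,"dz": -0.04,"roll": -1.1,"hand": 0.085},
    {"dx": 0.457,"dy": -0.116,"dz": -0.04,"roll": -1.1,"hand": 0.085},
    {"dx": 0.457,"dy": -0.116,"dz": -0.04,"roll": -1.1,"hand": 0.085},
    {"dx": 0.457,"dy": -0.116,"dz": -0.04,"roll": -1.1,"hand": 0.085},
    {"dx": 0.457,"dy": -0.116,"dz": -0.04,"roll": -1.1,"hand": 0.085},
    {"dx": 0.457,"dy": -0.116,"dz": -0.04,"roll": -1.1,"hand": 0.085},
    {"dx": 0.457,"dy": -0.116,"dz": -0.04,"roll": -1.1,"hand": 0.085},
    {"dx": 0.457,"dy": -0.116,"dz": -0.04,"roll": -1.1,"hand": 0.085},
    {"dx": 0.457,"dy": -0.116,"dz": -0.04,"roll": -1.1,"hand": 0.085},
    {"dx": 0.457,"dy": -0.116,"dz": -0.04,"roll": -1.1,"hand": 0.085},
    {"dx": 0.457,"dy": -0.116,"dz": -0.04,"roll": -1.1,"hand": 0.085},
    {"dx": 0.457,"dy": -0.116,"dz": -0.04,"roll": -1.1,"hand": 0.085},
    {"dx": 0.457,"dy": -0.116,"dz": -0.04,"roll": -1.1,"hand": 0.085},
  ],
)

```text
time: 1.48
ee_pos: [0.5816, -0.2415, 0.4448]
tcp_rot: [-180.0, 0.0, 84.0]
wrist_force: [-0.2, -0.0, -0.8]
opening: 0.0853
```

Run:
```python
from workcell import bot
import cv2,numpy as np
s=bot.get_obs();print(s["time"],s["ee_pos"],s["tcp_rot"],s["q"])
c=bot.camera("wrist");cv2.imwrite("pics/w2.png",c["frame"][:,:,::-1]);np.savez("pics/w2.npz",**c)
from h import cloud
P=cloud(c);q=P[(abs(P[:,0]-.583)<.06)&(abs(P[:,1]+.24)<.05)&(P[:,2]>.125)&(P[:,2]<.2)]
h,e=np.histogram(q[:,2],np.arange(.125,.2,.002));print(dict(zip(e.round(3),h)))
t=q[:,2].max();r=q[q[:,2]>np.percentile(q[:,2],98)-.004];print(t,len(r),cv2.minEnclosingCircle(r[:,:2].astype(np.float32)),cv2.fitEllipse(r[:,:2].astype(np.float32)))
```

```text
1.4833 [ 0.58163661 -0.24147833  0.4448194 ] [-1.79993282e+02  7.47095772e-03  8.40231015e+01] [-2.25451717e+01  1.79130469e+01  2.96620299e+01  1.01753291e+02
 -9.07638600e-03  7.34317276e+01]
{np.float64(0.125): np.int64(0), np.float64(0.127): np.int64(0), np.float64(0.129): np.int64(0), np.float64(0.131): np.int64(0), np.float64(0.133): np.int64(0), np.float64(0.135): np.int64(47), np.float64(0.137): np.int64(645), np.float64(0.139): np.int64(146), np.float64(0.141): np.int64(101), np.float64(0.143): np.int64(89), np.float64(0.145): np.int64(108), np.float64(0.147): np.int64(105), np.float64(0.149): np.int64(127), np.float64(0.151): np.int64(259), np.float64(0.153): np.int64(660), np.float64(0.155): np.int64(30), np.float64(0.157): np.int64(0), np.float64(0.159): np.int64(0), np.float64(0.161): np.int64(0), np.float64(0.163): np.int64(0), np.float64(0.165): np.int64(0), np.float64(0.167): np.int64(0), np.float64(0.169): np.int64(0), np.float64(0.171): np.int64(0), np.float64(0.173): np.int64(0), np.float64(0.175): np.int64(0), np.float64(0.177): np.int64(0), np.float64(0.179): np.int64(0), np.float64(0.181): np.int64(0), np.float64(0.183): np.int64(0), np.float64(0.185): np.int64(0), np.float64(0.187): np.int64(0), np.float64(0.189): np.int64(0), np.float64(0.191): np.int64(0), np.float64(0.193): np.int64(0), np.float64(0.195): np.int64(0), np.float64(0.197): np.int64(0)}
0.15557708620141783 961 ((0.5812577605247498, -0.23924705386161804), 0.02356470189988613) ((0.5812528729438782, -0.23883944749832153), (0.041747648268938065, 0.04215438663959503), 174.61868286132812)
```

View pics/w2.png

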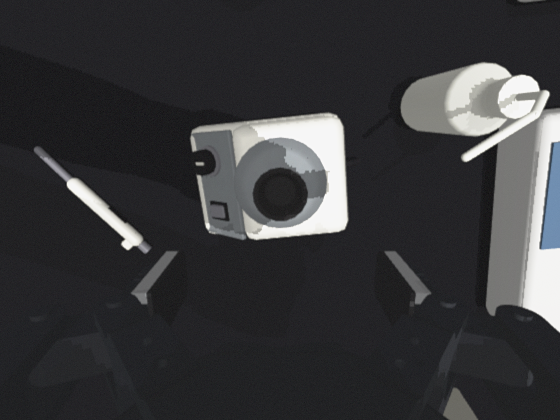

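The wrist view shows the cup at (280,193). Its depth data gives axis (0.581,-0.239), rim about 0.1535 and floor about 0.138, which fits the 16 mm depth. The bottle at right stays clear. Next I'll go over the tube.

Call:
drive_tool(
  plan=[
    {"dx": 0.424,"dy": -0.068,"dz": 0.04,"roll": 0,"hand": 0.085},
    {"dx": 0.424,"dy": -0.068,"dz": 0.04,"roll": 0,"hand": 0.085},
    {"dx": 0.424,"dy": -0.068,"dz": 0.04,"roll": 0,"hand": 0.085},
    {"dx": 0.424,"dy": -0.068,"dz": 0.04,"roll": 0,"hand": 0.085},
    {"dx": 0.424,"dy": -0.068,"dz": 0.04,"roll": 0,"hand": 0.085},
    {"dx": 0.424,"dy": -0.068,"dz": 0.04,"roll": 0,"hand": 0.085},
    {"dx": 0.424,"dy": -0.068,"dz": 0.04,"roll": 0,"hand": 0.085},
    {"dx": 0.424,"dy": -0.068,"dz": 0.04,"roll": 0,"hand": 0.085},
    {"dx": 0.424,"dy": -0.068,"dz": 0.04,"roll": 0,"hand": 0.085},
    {"dx": 0.424,"dy": -0.068,"dz": 0.04,"roll": 0,"hand": 0.085},
    {"dx": 0.424,"dy": -0.068,"dz": 0.04,"roll": 0,"hand": 0.085},
    {"dx": 0.424,"dy": -0.068,"dz": 0.04,"roll": 0,"hand": 0.085},
    {"dx": 0.424,"dy": -0.068,"dz": 0.04,"roll": 0,"hand": 0.085},
    {"dx": 0.424,"dy": -0.068,"dz": 0.04,"roll": 0,"hand": 0.085},
    {"dx": 0.424,"dy": -0.068,"dz": 0.04,"roll": 0,"hand": 0.085},
    {"dx": 0.424,"dy": -0.068,"dz": 0.04,"roll": 0,"hand": 0.085},
  ],
)

```text
time: 2.87
ee_pos: [0.5587, 0.1865, 0.4051]
tcp_rot: [180.0, -0.0, 84.0]
wrist_force: [-0.3, 0.3, -0.2]
opening: 0.0846
```

Run:
```python
from workcell import bot
import cv2,numpy as np
s=bot.get_obs();print(s["time"],s["ee_pos"],s["tcp_rot"],s["q"])
c=bot.camera("wrist");cv2.imwrite("pics/w3.png",c["frame"][:,:,::-1]);np.savez("pics/w3.npz",**c)
from h import cloud
P=cloud(c);P=P[(abs(P[:,0]-.56)<.07)&(abs(P[:,1]-.21)<.18)]
r=P[(P[:,2]>.06)&(P[:,2]<.076)];print("rack",len(r),np.median(r[:,2]),cv2.minAreaRect(r[:,:2].astype(np.float32)))
t=P[(P[:,2]>.11)&(P[:,2]<.13)];z=np.median(t[:,2]);t=t[abs(t[:,2]-z)<.003];print("tube",len(t),z,cv2.minEnclosingCircle(t[:,:2].astype(np.float32)))
for y in(.243,.297):
  t=P[(P[:,2]>.084)&(P[:,2]<.1)&(abs(P[:,1]-y)<.022)];print("vial",len(t),np.median(t[:,2]),cv2.minEnclosingCircle(t[:,:2].astype(np.float32))) if len(t) else 0
```

```text
2.8667 [0.55868219 0.18654884 0.40508806] [ 1.79967900e+02 -7.89552057e-03  8.39755439e+01] [ 1.84657725e+01  1.04618882e+01  1.62091912e+01  9.57148182e+01
 -6.12135365e-03  1.14490229e+02]
rack 11612 0.06432902159145443 ((0.5599762797355652, 0.18472221493721008), (0.31034600734710693, 0.06988182663917542), 86.26031494140625)
tube 1272 0.11801361107507824 ((0.5588483810424805, 0.18864351511001587), 0.017594410106539726)
vial 1020 0.09097182209843657 ((0.5643924474716187, 0.24212053418159485), 0.016086675226688385)
vial 1219 0.09098182027446348 ((0.5699232816696167, 0.29581061005592346), 0.016171440482139587)
```

View pics/w3.png

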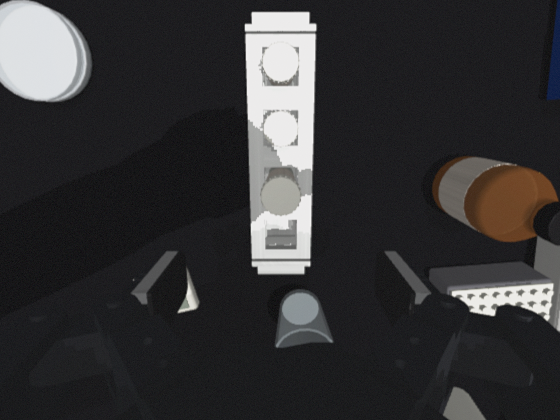

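The picture shows the tube cap at (281,195), vials at (281,128) and (281,62), and the free cell at (281,235). Depth puts the tube axis at (0.5588,0.1886) with its top at 0.118, as expected. I'll descend so the pads sit on the cap, then close.

Call:
drive_tool(
  plan=[
    {"dx": 0.001,"dy": 0,"dz": 0.03,"roll": 0,"hand": 0.085},
    {"dx": 0.001,"dy": 0,"dz": 0.065,"roll": 0,"hand": 0.085},
    {"dx": 0.001,"dy": 0,"dz": 0.095,"roll": 0,"hand": 0.085},
    {"dx": 0.001,"dy": 0,"dz": 0.12,"roll": 0,"hand": 0.085},
    {"dx": 0.001,"dy": 0,"dz": 0.138,"roll": 0,"hand": 0.085},
    {"dx": 0.001,"dy": 0,"dz": 0.138,"roll": 0,"hand": 0.085},
    {"dx": 0.001,"dy": 0,"dz": 0.138,"roll": 0,"hand": 0.06},
    {"dx": 0.001,"dy": 0,"dz": 0.138,"roll": 0,"hand": 0.045},
    {"dx": 0.001,"dy": 0,"dz": 0.138,"roll": 0,"hand": 0.04},
    {"dx": 0.001,"dy": 0,"dz": 0.138,"roll": 0,"hand": 0.03},
    {"dx": 0.001,"dy": 0,"dz": 0.138,"roll": 0,"hand": 0.02},
    {"dx": 0.001,"dy": 0,"dz": 0.138,"roll": 0,"hand": 0.01},
    {"dx": 0.001,"dy": 0,"dz": 0.138,"roll": 0,"hand": 0.01},
    {"dx": 0.001,"dy": 0,"dz": 0.138,"roll": 0,"hand": 0.01},
    {"dx": 0.001,"dy": 0,"dz": 0.138,"roll": 0,"hand": 0.01},
    {"dx": 0.001,"dy": 0,"dz": 0.138,"roll": 0,"hand": 0.01},
    {"dx": 0.001,"dy": 0,"dz": 0.138,"roll": 0,"hand": 0.01},
  ],
  force=50,
)

```text
time: 4.33
ee_pos: [0.5589, 0.1893, 0.2684]
tcp_rot: [179.9, -0.1, 84.1]
wrist_force: [-0.6, -0.0, 5.7]
opening: 0.0325
```

Gripped at 32.5 mm opening, close to the 34 mm cap. Lifting straight up.

Call:
drive_tool(
  plan=[
    {"dx": 0,"dy": 0,"dz": -0.01,"roll": 0,"hand": 0.01},
    {"dx": 0,"dy": 0,"dz": -0.03,"roll": 0,"hand": 0.01},
    {"dx": 0,"dy": 0,"dz": -0.055,"roll": 0,"hand": 0.01},
    {"dx": 0,"dy": 0,"dz": -0.08,"roll": 0,"hand": 0.01},
    {"dx": 0,"dy": 0,"dz": -0.105,"roll": 0,"hand": 0.01},
    {"dx": 0,"dy": 0,"dz": -0.13,"roll": 0,"hand": 0.01},
    {"dx": 0,"dy": 0,"dz": -0.155,"roll": 0,"hand": 0.01},
    {"dx": 0,"dy": 0,"dz": -0.17,"roll": 0,"hand": 0.01},
    {"dx": 0,"dy": 0,"dz": -0.18,"roll": 0,"hand": 0.01},
    {"dx": 0,"dy": 0,"dz": -0.18,"roll": 0,"hand": 0.01},
    {"dx": 0,"dy": 0,"dz": -0.18,"roll": 0,"hand": 0.01},
    {"dx": 0,"dy": 0,"dz": -0.18,"roll": 0,"hand": 0.01},
  ],
)

```text
time: 5.33
ee_pos: [0.5585, 0.1891, 0.4461]
tcp_rot: [-180.0, 0.0, 84.1]
wrist_force: [0.1, -0.7, -1.3]
opening: 0.0326
```

Run:
```python
from workcell import bot
import cv2,numpy as np
s=bot.get_obs();print(s["time"],s["ee_pos"],s["tcp_rot"],s["q"],s["wrist_force"],s["opening"])
c=bot.camera("side");w=bot.camera("wrist");np.savez("pics/s4.npz",**c);np.savez("pics/w4.npz",**w)
im=np.zeros((420,800,3),np.uint8)
P=np.array([s["ee_pos"][0],s["ee_pos"][1],.24]);x=c["mtx"]@(c["R"]@P+c["t"]);u,v=(x[:2]/x[2]).astype(int);print(u,v)
u=int(np.clip(u,75,485));v=int(np.clip(v,105,315))
im[:,:300]=cv2.resize(c["frame"][v-105:v+105,u-75:u+75],(300,420),interpolation=3);im[:375,300:]=cv2.resize(w["frame"],(500,375));cv2.imwrite("pics/s4.png",im[:,:,::-1])
```

```text
5.3333 [0.55854513 0.18907344 0.44605012] [-1.79956765e+02  2.17597999e-02  8.40974181e+01] [ 1.87018414e+01  1.18929579e+01  2.24872466e+01  1.00642658e+02
 -1.78297704e-03  1.14604432e+02] [ 0.07377221 -0.70794644 -1.33971674] 0.03263148598153754
215 201
```

View pics/s4.png

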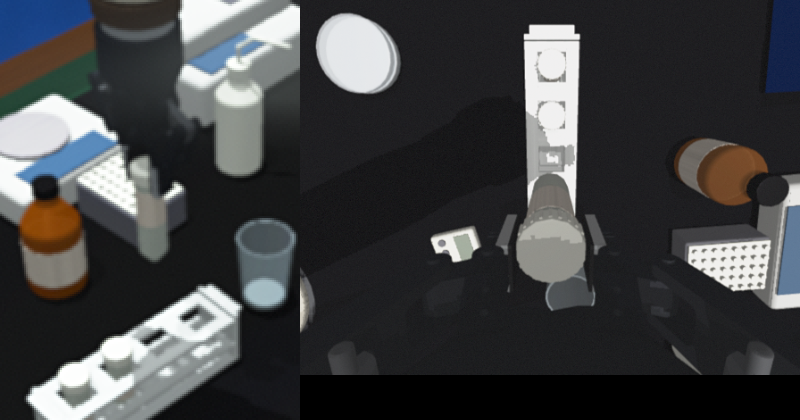

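Side view: the tube hangs upright under the gripper, clear of the rack. Wrist view: its cap is between the pads at (550,250) and both vials are undisturbed. I'll check tilt from the saved depth without another picture.

Run:
```python
from h import *
for n in("s4","w4"):
  c=np.load(f"pics/{n}.npz");P=cloud(c);P=P[(np.hypot(P[:,0]-.5585,P[:,1]-.189)<.028)&(P[:,2]>.17)&(P[:,2]<.3)]
  o=-c["R"].T@c["t"];d=o[:2]-[.5585,.189];d/=np.linalg.norm(d);n2=np.array([-d[1],d[0]])
  print(n,len(P),P[:,2].min() if len(P) else 0,n2)
  for z in np.arange(.18,.30,.01):
    q=P[abs(P[:,2]-z)<.005]
    if len(q)>8:
      a=(q[:,:2]-[.5585,.189])@n2; b=(q[:,:2]-[.5585,.189])@d; print(round(z,3),len(q),"lateral mid",((a.min()+a.max())/2).round(4),"w",np.ptp(a).round(4),"front",np.percentile(b,95).round(4))
```

```text
s4 722 0.1844688990306659 [-0.67896821 -0.73416767]
0.19 10 lateral mid -0.001 w 0.0118 front 0.0125
0.2 46 lateral mid -0.0002 w 0.0278 front 0.0163
0.21 64 lateral mid 0.0002 w 0.0282 front 0.0161
0.22 53 lateral mid -0.0005 w 0.0257 front 0.0171
0.23 53 lateral mid -0.0007 w 0.0272 front 0.0157
0.24 65 lateral mid -0.0004 w 0.0273 front 0.0167
0.25 63 lateral mid -0.0006 w 0.0289 front 0.0166
0.26 62 lateral mid -0.0003 w 0.0289 front 0.0166
0.27 48 lateral mid 0.0019 w 0.032 front 0.0187
0.28 60 lateral mid -0.0023 w 0.0404 front 0.0256
0.29 84 lateral mid -0.0019 w 0.0402 front 0.0258
w4 8243 0.19468626044563547 [-0.99441159  0.10557264]
0.2 116 lateral mid 0.0002 w 0.0264 front 0.0134
0.21 141 lateral mid 0.0009 w 0.0284 front 0.0136
0.22 160 lateral mid 0.0003 w 0.0276 front 0.0134
0.23 146 lateral mid 0.0006 w 0.0277 front 0.0137
0.24 225 lateral mid 0.0007 w 0.0278 front 0.014
0.25 251 lateral mid 0.0005 w 0.0281 front 0.014
0.26 307 lateral mid 0.0004 w 0.0279 front 0.0141
0.27 371 lateral mid 0.0001 w 0.0325 front 0.0141
0.28 483 lateral mid 0.0001 w 0.0545 front 0.0159
0.29 2616 lateral mid -0.0 w 0.0544 front 0.0161
```

The tube is vertical and centred. Carrying it over the mixer.

Call:
drive_tool(
  plan=[
    {"dx": -0.02,"dy": 0.003,"dz": 0,"roll": 0,"hand": 0.01},
    {"dx": -0.05,"dy": 0.008,"dz": 0,"roll": 0,"hand": 0.01},
    {"dx": -0.08,"dy": 0.013,"dz": 0,"roll": 0,"hand": 0.01},
    {"dx": -0.115,"dy": 0.018,"dz": 0,"roll": 0,"hand": 0.01},
    {"dx": -0.15,"dy": 0.024,"dz": 0,"roll": 0,"hand": 0.01},
    {"dx": -0.185,"dy": 0.029,"dz": 0,"roll": 0,"hand": 0.01},
    {"dx": -0.22,"dy": 0.035,"dz": 0,"roll": 0,"hand": 0.01},
    {"dx": -0.255,"dy": 0.04,"dz": 0,"roll": 0,"hand": 0.01},
    {"dx": -0.29,"dy": 0.046,"dz": 0,"roll": 0,"hand": 0.01},
    {"dx": -0.325,"dy": 0.051,"dz": 0,"roll": 0,"hand": 0.01},
    {"dx": -0.355,"dy": 0.056,"dz": 0,"roll": 0,"hand": 0.01},
    {"dx": -0.38,"dy": 0.06,"dz": 0,"roll": 0,"hand": 0.01},
    {"dx": -0.4,"dy": 0.063,"dz": 0,"roll": 0,"hand": 0.01},
    {"dx": -0.415,"dy": 0.065,"dz": 0,"roll": 0,"hand": 0.01},
    {"dx": -0.424,"dy": 0.067,"dz": 0,"roll": 0,"hand": 0.01},
    {"dx": -0.424,"dy": 0.067,"dz": 0,"roll": 0,"hand": 0.01},
    {"dx": -0.424,"dy": 0.067,"dz": 0,"roll": 0,"hand": 0.01},
    {"dx": -0.424,"dy": 0.067,"dz": 0,"roll": 0,"hand": 0.01},
    {"dx": -0.424,"dy": 0.067,"dz": 0,"roll": 0,"hand": 0.01},
  ],
)

```text
time: 7.02
ee_pos: [0.5817, -0.2384, 0.4469]
tcp_rot: [180.0, -0.0, 84.2]
wrist_force: [-0.8, -0.5, -1.2]
opening: 0.0327
```

Run:
```python
from workcell import bot
s=bot.get_obs();print(s["ee_pos"],s["tcp_rot"],s["wrist_force"])
```

```text
[ 0.58170759 -0.23842768  0.4469469 ] [ 1.79984066e+02 -6.25481668e-03  8.41720334e+01] [-0.75013442 -0.47022785 -1.18673987]
```

Within 1 mm of the cup axis. Descending to about 5 mm above the estimated floor, then feeling for it.

Call:
drive_tool(
  plan=[
    {"dx": 0,"dy": 0,"dz": 0.015,"roll": 0,"hand": 0.01},
    {"dx": 0,"dy": 0,"dz": 0.025,"roll": 0,"hand": 0.01},
    {"dx": 0,"dy": 0,"dz": 0.031,"roll": 0,"hand": 0.01},
    {"dx": 0,"dy": 0,"dz": 0.035,"roll": 0,"hand": 0.01},
    {"dx": 0,"dy": 0,"dz": 0.038,"roll": 0,"hand": 0.01},
    {"dx": 0,"dy": 0,"dz": 0.038,"roll": 0,"hand": 0.01},
    {"dx": 0,"dy": 0,"dz": 0.038,"roll": 0,"hand": 0.01},
    {"dx": 0,"dy": 0,"dz": 0.038,"roll": 0,"hand": 0.01},
  ],
)

```text
time: 7.68
ee_pos: [0.5816, -0.2395, 0.4093]
tcp_rot: [180.0, 0.0, 84.1]
wrist_force: [-0.6, -0.5, -0.9]
opening: 0.0325
```

Call:
drive_tool(
  plan=[
    {"dx": 0,"dy": 0,"dz": 0.001,"roll": 0,"hand": 0.01},
    {"dx": 0,"dy": 0,"dz": 0.002,"roll": 0,"hand": 0.01},
    {"dx": 0,"dy": 0,"dz": 0.003,"roll": 0,"hand": 0.01},
    {"dx": 0,"dy": 0,"dz": 0.004,"roll": 0,"hand": 0.01},
    {"dx": 0,"dy": 0,"dz": 0.004,"roll": 0,"hand": 0.01},
    {"dx": 0,"dy": 0,"dz": 0.004,"roll": 0,"hand": 0.01},
  ],
)

```text
time: 8.18
ee_pos: [0.5816, -0.2396, 0.4045]
tcp_rot: [-180.0, -0.0, 84.1]
wrist_force: [-0.5, -0.3, -0.6]
opening: 0.0324
```

Call:
drive_tool(
  plan=[
    {"dx": 0,"dy": 0,"dz": 0.001,"roll": 0,"hand": 0.01},
    {"dx": 0,"dy": 0,"dz": 0.002,"roll": 0,"hand": 0.01},
    {"dx": 0,"dy": 0,"dz": 0.003,"roll": 0,"hand": 0.01},
    {"dx": 0,"dy": 0,"dz": 0.003,"roll": 0,"hand": 0.01},
    {"dx": 0,"dy": 0,"dz": 0.003,"roll": 0,"hand": 0.01},
  ],
)

```text
time: 8.6
ee_pos: [0.5815, -0.2395, 0.4022]
tcp_rot: [180.0, 0.0, 84.1]
wrist_force: [-0.2, 0.4, 4.3]
opening: 0.0323
```

Contact at TCP 0.402, where the depth predicted the floor. Pressing on in steps.

Call:
drive_tool(
  plan=[
    {"dx": 0,"dy": 0,"dz": 0.001,"roll": 0,"hand": 0.01},
    {"dx": 0,"dy": 0,"dz": 0.002,"roll": 0,"hand": 0.01},
    {"dx": 0,"dy": 0,"dz": 0.003,"roll": 0,"hand": 0.01},
    {"dx": 0,"dy": 0,"dz": 0.004,"roll": 0,"hand": 0.01},
    {"dx": 0,"dy": 0,"dz": 0.004,"roll": 0,"hand": 0.01},
    {"dx": 0,"dy": 0,"dz": 0.004,"roll": 0,"hand": 0.01},
  ],
)

```text
time: 9.1
ee_pos: [0.5815, -0.2395, 0.3988]
tcp_rot: [179.9, 0.0, 84.1]
wrist_force: [-1.0, 0.3, 9.0]
opening: 0.0323
```

Call:
drive_tool(
  plan=[
    {"dx": 0,"dy": 0,"dz": 0.0005,"roll": 0,"hand": 0.01},
    {"dx": 0,"dy": 0,"dz": 0.001,"roll": 0,"hand": 0.01},
    {"dx": 0,"dy": 0,"dz": 0.0015,"roll": 0,"hand": 0.01},
    {"dx": 0,"dy": 0,"dz": 0.002,"roll": 0,"hand": 0.01},
    {"dx": 0,"dy": 0,"dz": 0.002,"roll": 0,"hand": 0.01},
    {"dx": 0,"dy": 0,"dz": 0.002,"roll": 0,"hand": 0.01},
  ],
)

```text
time: 9.6
ee_pos: [0.5814, -0.2395, 0.3973]
tcp_rot: [179.9, 0.0, 84.1]
wrist_force: [-1.2, 0.3, 10.7]
opening: 0.0321
```

Call:
drive_tool(
  plan=[
    {"dx": 0,"dy": 0,"dz": 0.0005,"roll": 0,"hand": 0.01},
    {"dx": 0,"dy": 0,"dz": 0.001,"roll": 0,"hand": 0.01},
    {"dx": 0,"dy": 0,"dz": 0.0015,"roll": 0,"hand": 0.01},
    {"dx": 0,"dy": 0,"dz": 0.0015,"roll": 0,"hand": 0.01},
    {"dx": 0,"dy": 0,"dz": 0.0015,"roll": 0,"hand": 0.01},
  ],
)

```text
time: 10.02
ee_pos: [0.5812, -0.2395, 0.3971]
tcp_rot: [179.8, 0.1, 84.1]
wrist_force: [-2.5, 0.4, 17.6]
opening: 0.0324
```

On the stop: stiff now, about 18 N. Easing by 0.2 mm and holding.

Call:
drive_tool(
  plan=[
    {"dx": 0,"dy": 0,"dz": -0.0002,"roll": 0,"hand": 0.01},
    {"dx": 0,"dy": 0,"dz": -0.0002,"roll": 0,"hand": 0.01},
    {"dx": 0,"dy": 0,"dz": -0.0002,"roll": 0,"hand": 0.01},
    {"dx": 0,"dy": 0,"dz": -0.0002,"roll": 0,"hand": 0.01},
    {"dx": 0,"dy": 0,"dz": -0.0002,"roll": 0,"hand": 0.01},
    {"dx": 0,"dy": 0,"dz": -0.0002,"roll": 0,"hand": 0.01},
    {"dx": 0,"dy": 0,"dz": -0.0002,"roll": 0,"hand": 0.01},
    {"dx": 0,"dy": 0,"dz": -0.0002,"roll": 0,"hand": 0.01},
  ],
)

```text
time: 10.68
ee_pos: [0.5813, -0.2395, 0.3971]
tcp_rot: [179.8, 0.1, 84.1]
wrist_force: [-2.9, -0.2, 16.9]
opening: 0.0325
```

Call:
drive_tool(
  plan=[
    {"dx": 0,"dy": 0,"dz": 0,"roll": 0,"hand": 0.01},
    {"dx": 0,"dy": 0,"dz": 0,"roll": 0,"hand": 0.01},
    {"dx": 0,"dy": 0,"dz": 0,"roll": 0,"hand": 0.01},
    {"dx": 0,"dy": 0,"dz": 0,"roll": 0,"hand": 0.01},
    {"dx": 0,"dy": 0,"dz": 0,"roll": 0,"hand": 0.01},
    {"dx": 0,"dy": 0,"dz": 0,"roll": 0,"hand": 0.01},
    {"dx": 0,"dy": 0,"dz": 0,"roll": 0,"hand": 0.01},
    {"dx": 0,"dy": 0,"dz": 0,"roll": 0,"hand": 0.01},
    {"dx": 0,"dy": 0,"dz": 0,"roll": 0,"hand": 0.01},
    {"dx": 0,"dy": 0,"dz": 0,"roll": 0,"hand": 0.01},
    {"dx": 0,"dy": 0,"dz": 0,"roll": 0,"hand": 0.01},
    {"dx": 0,"dy": 0,"dz": 0,"roll": 0,"hand": 0.01},
    {"dx": 0,"dy": 0,"dz": 0,"roll": 0,"hand": 0.01},
    {"dx": 0,"dy": 0,"dz": 0,"roll": 0,"hand": 0.01},
    {"dx": 0,"dy": 0,"dz": 0,"roll": 0,"hand": 0.01},
    {"dx": 0,"dy": 0,"dz": 0,"roll": 0,"hand": 0.01},
    {"dx": 0,"dy": 0,"dz": 0,"roll": 0,"hand": 0.01},
    {"dx": 0,"dy": 0,"dz": 0,"roll": 0,"hand": 0.01},
    {"dx": 0,"dy": 0,"dz": 0,"roll": 0,"hand": 0.01},
    {"dx": 0,"dy": 0,"dz": 0,"roll": 0,"hand": 0.01},
  ],
)

```text
time: 12.35
ee_pos: [0.5813, -0.2395, 0.3971]
tcp_rot: [179.8, 0.1, 84.1]
wrist_force: [-2.4, -0.2, 17.1]
opening: 0.0322
```

Call:
drive_tool(
  plan=[
    {"dx": 0,"dy": 0,"dz": 0,"roll": 0,"hand": 0.01},
    {"dx": 0,"dy": 0,"dz": 0,"roll": 0,"hand": 0.01},
    {"dx": 0,"dy": 0,"dz": 0,"roll": 0,"hand": 0.01},
    {"dx": 0,"dy": 0,"dz": 0,"roll": 0,"hand": 0.01},
    {"dx": 0,"dy": 0,"dz": 0,"roll": 0,"hand": 0.01},
    {"dx": 0,"dy": 0,"dz": 0,"roll": 0,"hand": 0.01},
    {"dx": 0,"dy": 0,"dz": 0,"roll": 0,"hand": 0.01},
    {"dx": 0,"dy": 0,"dz": 0,"roll": 0,"hand": 0.01},
    {"dx": 0,"dy": 0,"dz": 0,"roll": 0,"hand": 0.01},
    {"dx": 0,"dy": 0,"dz": 0,"roll": 0,"hand": 0.01},
  ],
)

```text
time: 13.18
ee_pos: [0.5813, -0.2395, 0.3971]
tcp_rot: [179.8, 0.1, 84.1]
wrist_force: [-2.2, -0.3, 17.3]
opening: 0.0325
```

Held over 3 s at about 17–18 N, with the cup about 6 mm down. Lifting and going back.

Call:
drive_tool(
  plan=[
    {"dx": 0,"dy": 0,"dz": -0.003,"roll": 0,"hand": 0.01},
    {"dx": 0,"dy": 0,"dz": -0.008,"roll": 0,"hand": 0.01},
    {"dx": 0,"dy": 0,"dz": -0.02,"roll": 0,"hand": 0.01},
    {"dx": 0,"dy": 0,"dz": -0.035,"roll": 0,"hand": 0.01},
    {"dx": 0,"dy": 0,"dz": -0.048,"roll": 0,"hand": 0.01},
    {"dx": 0,"dy": 0,"dz": -0.0523,"roll": 0,"hand": 0.01},
    {"dx": 0,"dy": 0,"dz": -0.0523,"roll": 0,"hand": 0.01},
    {"dx": 0,"dy": 0,"dz": -0.0523,"roll": 0,"hand": 0.01},
    {"dx": 0,"dy": 0,"dz": -0.0523,"roll": 0,"hand": 0.01},
  ],
)

```text
time: 13.93
ee_pos: [0.5817, -0.2396, 0.4454]
tcp_rot: [-179.9, -0.0, 84.1]
wrist_force: [0.1, -0.3, -0.9]
opening: 0.0324
```

Call:
drive_tool(
  plan=[
    {"dx": 0.02,"dy": -0.003,"dz": 0,"roll": 0,"hand": 0.01},
    {"dx": 0.05,"dy": -0.008,"dz": 0,"roll": 0,"hand": 0.01},
    {"dx": 0.08,"dy": -0.013,"dz": 0,"roll": 0,"hand": 0.01},
    {"dx": 0.115,"dy": -0.018,"dz": 0,"roll": 0,"hand": 0.01},
    {"dx": 0.15,"dy": -0.024,"dz": 0,"roll": 0,"hand": 0.01},
    {"dx": 0.185,"dy": -0.029,"dz": 0,"roll": 0,"hand": 0.01},
    {"dx": 0.22,"dy": -0.035,"dz": 0,"roll": 0,"hand": 0.01},
    {"dx": 0.255,"dy": -0.04,"dz": 0,"roll": 0,"hand": 0.01},
    {"dx": 0.29,"dy": -0.046,"dz": 0,"roll": 0,"hand": 0.01},
    {"dx": 0.325,"dy": -0.051,"dz": 0,"roll": 0,"hand": 0.01},
    {"dx": 0.355,"dy": -0.056,"dz": 0,"roll": 0,"hand": 0.01},
    {"dx": 0.38,"dy": -0.06,"dz": 0,"roll": 0,"hand": 0.01},
    {"dx": 0.4,"dy": -0.063,"dz": 0,"roll": 0,"hand": 0.01},
    {"dx": 0.415,"dy": -0.065,"dz": 0,"roll": 0,"hand": 0.01},
    {"dx": 0.424,"dy": -0.067,"dz": 0,"roll": 0,"hand": 0.01},
    {"dx": 0.424,"dy": -0.067,"dz": 0,"roll": 0,"hand": 0.01},
    {"dx": 0.424,"dy": -0.067,"dz": 0,"roll": 0,"hand": 0.01},
    {"dx": 0.424,"dy": -0.067,"dz": 0,"roll": 0,"hand": 0.01},
    {"dx": 0.424,"dy": -0.067,"dz": 0,"roll": 0,"hand": 0.01},
    {"dx": 0.424,"dy": -0.067,"dz": 0,"roll": 0,"hand": 0.01},
  ],
)

```text
time: 15.6
ee_pos: [0.5587, 0.1881, 0.4469]
tcp_rot: [180.0, -0.0, 84.0]
wrist_force: [0.1, 0.5, -1.1]
opening: 0.0322
```

Run:
```python
from workcell import bot
from h import *
s=bot.get_obs();print(s["time"],s["ee_pos"],s["tcp_rot"],s["wrist_force"])
e=s["ee_pos"][:2]
for n in("side","wrist"):
  c=bot.camera(n);P=cloud(c);P=P[(np.hypot(*(P[:,:2]-e).T)<.028)&(P[:,2]>.17)&(P[:,2]<.3)]
  o=-c["R"].T@c["t"];d=o[:2]-e;d/=np.linalg.norm(d);n2=np.array([-d[1],d[0]])
  print(n,P[:,2].min())
  for z in(.19,.2,.21,.22,.23,.24,.25,.26):
    q=P[abs(P[:,2]-z)<.005]
    if len(q)>8:
      a=(q[:,:2]-e)@n2; b=(q[:,:2]-e)@d; print(z,((a.min()+a.max())/2).round(4),np.ptp(a).round(4),np.percentile(b,95).round(4))
```

```text
15.6 [0.55868041 0.18814314 0.44685721] [ 1.79984604e+02 -6.83832368e-04  8.40265397e+01] [ 0.08847799  0.45519508 -1.05157907]
side 0.18560939749779873
0.19 0.0005 0.0119 0.0131
0.2 0.0001 0.026 0.0157
0.21 -0.0003 0.0277 0.0162
0.22 0.0003 0.0279 0.0166
0.23 -0.0005 0.0255 0.017
0.24 -0.0009 0.0272 0.0163
0.25 -0.0003 0.0271 0.0159
0.26 -0.0007 0.0289 0.0167
wrist 0.1954432588076771
0.2 0.0005 0.0277 0.0137
0.21 0.0004 0.0282 0.0137
0.22 0.0001 0.0271 0.0137
0.23 0.0003 0.0278 0.0139
0.24 0.0 0.0286 0.0142
0.25 0.0003 0.0278 0.0141
0.26 0.0002 0.028 0.0142
```

The tube is still vertical and unshifted, and its original cell is directly below. Lowering to about 5 mm above the floor, then touching down.

Call:
drive_tool(
  plan=[
    {"dx": 0,"dy": 0,"dz": 0.02,"roll": 0,"hand": 0.01},
    {"dx": 0,"dy": 0,"dz": 0.045,"roll": 0,"hand": 0.01},
    {"dx": 0,"dy": 0,"dz": 0.07,"roll": 0,"hand": 0.01},
    {"dx": 0,"dy": 0,"dz": 0.09,"roll": 0,"hand": 0.01},
    {"dx": 0,"dy": 0,"dz": 0.105,"roll": 0,"hand": 0.01},
    {"dx": 0,"dy": 0,"dz": 0.12,"roll": 0,"hand": 0.01},
    {"dx": 0,"dy": 0,"dz": 0.135,"roll": 0,"hand": 0.01},
    {"dx": 0,"dy": 0,"dz": 0.15,"roll": 0,"hand": 0.01},
    {"dx": 0,"dy": 0,"dz": 0.16,"roll": 0,"hand": 0.01},
    {"dx": 0,"dy": 0,"dz": 0.168,"roll": 0,"hand": 0.01},
    {"dx": 0,"dy": 0,"dz": 0.174,"roll": 0,"hand": 0.01},
    {"dx": 0,"dy": 0,"dz": 0.174,"roll": 0,"hand": 0.01},
    {"dx": 0,"dy": 0,"dz": 0.174,"roll": 0,"hand": 0.01},
    {"dx": 0,"dy": 0,"dz": 0.174,"roll": 0,"hand": 0.01},
  ],
)

```text
time: 16.87
ee_pos: [0.5587, 0.1891, 0.2735]
tcp_rot: [179.9, -0.0, 84.1]
wrist_force: [-0.3, -0.4, -0.7]
opening: 0.032
```

Call:
drive_tool(
  plan=[
    {"dx": 0,"dy": 0,"dz": 0.001,"roll": 0,"hand": 0.01},
    {"dx": 0,"dy": 0,"dz": 0.002,"roll": 0,"hand": 0.01},
    {"dx": 0,"dy": 0,"dz": 0.003,"roll": 0,"hand": 0.01},
    {"dx": 0,"dy": 0,"dz": 0.004,"roll": 0,"hand": 0.01},
    {"dx": 0,"dy": 0,"dz": 0.004,"roll": 0,"hand": 0.01},
    {"dx": 0,"dy": 0,"dz": 0.004,"roll": 0,"hand": 0.01},
  ],
)

```text
time: 17.37
ee_pos: [0.5585, 0.1891, 0.2686]
tcp_rot: [-180.0, 0.0, 84.1]
wrist_force: [0.1, 0.7, -0.2]
opening: 0.0323
```

Call:
drive_tool(
  plan=[
    {"dx": 0,"dy": 0,"dz": 0.0005,"roll": 0,"hand": 0.01},
    {"dx": 0,"dy": 0,"dz": 0.001,"roll": 0,"hand": 0.01},
    {"dx": 0,"dy": 0,"dz": 0.001,"roll": 0,"hand": 0.01},
    {"dx": 0,"dy": 0,"dz": 0.001,"roll": 0,"hand": 0.01},
  ],
)

```text
time: 17.7
ee_pos: [0.5586, 0.1892, 0.2684]
tcp_rot: [180.0, -0.0, 84.1]
wrist_force: [-1.5, 0.4, 5.6]
opening: 0.0321
```

The tip is on the floor, at the same height (0.2684) and load as when it was first gripped. Opening slowly, then retreating.

Call:
drive_tool(
  plan=[
    {"dx": 0,"dy": 0,"dz": 0,"roll": 0,"hand": 0.035},
    {"dx": 0,"dy": 0,"dz": 0,"roll": 0,"hand": 0.038},
    {"dx": 0,"dy": 0,"dz": 0,"roll": 0,"hand": 0.042},
    {"dx": 0,"dy": 0,"dz": 0,"roll": 0,"hand": 0.05},
    {"dx": 0,"dy": 0,"dz": 0,"roll": 0,"hand": 0.06},
    {"dx": 0,"dy": 0,"dz": 0,"roll": 0,"hand": 0.07},
    {"dx": 0,"dy": 0,"dz": 0,"roll": 0,"hand": 0.08},
    {"dx": 0,"dy": 0,"dz": 0,"roll": 0,"hand": 0.085},
    {"dx": 0,"dy": 0,"dz": 0,"roll": 0,"hand": 0.085},
    {"dx": 0,"dy": 0,"dz": 0,"roll": 0,"hand": 0.085},
    {"dx": 0,"dy": 0,"dz": 0,"roll": 0,"hand": 0.085},
    {"dx": 0,"dy": 0,"dz": 0,"roll": 0,"hand": 0.085},
  ],
)

```text
time: 18.7
ee_pos: [0.5585, 0.1891, 0.2677]
tcp_rot: [180.0, -0.0, 84.1]
wrist_force: [0.1, -0.5, 0.6]
opening: 0.0847
```

Call:
drive_tool(
  plan=[
    {"dx": 0,"dy": 0,"dz": -0.01,"roll": 0,"hand": 0.085},
    {"dx": 0,"dy": 0,"dz": -0.03,"roll": 0,"hand": 0.085},
    {"dx": 0,"dy": 0,"dz": -0.06,"roll": 0,"hand": 0.085},
    {"dx": 0,"dy": 0,"dz": -0.09,"roll": 0,"hand": 0.085},
    {"dx": 0,"dy": 0,"dz": -0.12,"roll": 0,"hand": 0.085},
    {"dx": 0,"dy": 0,"dz": -0.14,"roll": 0,"hand": 0.085},
    {"dx": 0,"dy": 0,"dz": -0.15,"roll": 0,"hand": 0.085},
    {"dx": 0,"dy": 0,"dz": -0.15,"roll": 0,"hand": 0.085},
    {"dx": 0,"dy": 0,"dz": -0.15,"roll": 0,"hand": 0.085},
    {"dx": 0,"dy": 0,"dz": -0.15,"roll": 0,"hand": 0.085},
  ],
)

```text
time: 19.53
ee_pos: [0.5585, 0.1891, 0.4168]
tcp_rot: [-179.9, 0.0, 84.1]
wrist_force: [0.1, -0.5, -0.5]
opening: 0.085
```

Run:
```python
from workcell import bot
import cv2
from h import *
s=bot.get_obs();print(s["time"],s["ee_pos"],s["opening"],s["wrist_force"])
c=bot.camera("wrist");P=cloud(c);P=P[(abs(P[:,0]-.56)<.07)&(abs(P[:,1]-.21)<.18)]
t=P[(P[:,2]>.11)&(P[:,2]<.13)];z=np.median(t[:,2]);t=t[abs(t[:,2]-z)<.003];print("tube",len(t),z,cv2.minEnclosingCircle(t[:,:2].astype(np.float32)))
for y in(.243,.297):
  t=P[(P[:,2]>.084)&(P[:,2]<.1)&(abs(P[:,1]-y)<.022)];print("vial",np.median(t[:,2]),cv2.minEnclosingCircle(t[:,:2].astype(np.float32)))
cv2.imwrite("pics/w5.png",c["frame"][:,:,::-1]);sd=bot.camera("side")["frame"]
im=np.zeros((420,800,3),np.uint8);im[:300,:400]=cv2.resize(c["frame"],(400,300));im[:300,400:]=cv2.resize(sd,(400,300));cv2.imwrite("pics/end.png",im[:300,:,::-1])
```

```text
19.5333 [0.55851218 0.18907966 0.4168308 ] 0.08504295258906089 [ 0.1287629  -0.45352281 -0.52250419]
tube 1166 0.11798062004821902 ((0.5581231117248535, 0.1883421391248703), 0.017632286995649338)
vial 0.09100710491012856 ((0.5644897818565369, 0.2422090470790863), 0.015965992584824562)
vial 0.09097858046597304 ((0.5700103044509888, 0.2959130108356476), 0.016174480319023132)
```

View pics/end.png

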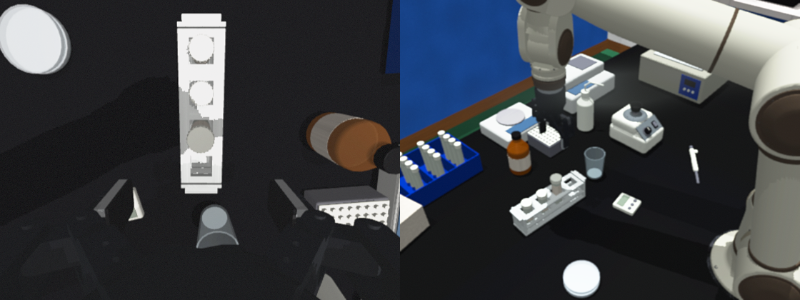

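The tube is back upright in its cell, with its cap at (200,138) in the left picture and its top at 0.118 as before. The vials and bystanders haven't moved, and the gripper is clear. Handing in.

```bash
python3 -c "
from workcell import bot
print(bot.job_done())"
```

```text
the job is handed in; nothing more can be done
None
```

The job is done and handed in at about 20 s of the 64 s allowed. I lifted the tube by its cap and carried it to the mixer. There I pressed its tip into the cup until it stopped giving, and then put the tube back in its original cell, which was free once I had lifted it out.

- **Pressing:** the tip touched the cup floor at about 138 mm and pushed it down about 6 mm to a stiff stop. It stayed there for over 3 s at a measured 17–18 N (about 18.5 N at most allowing for the tube's weight), against the 24 N limit. The cup's travel is worked out from the arm's height and the jump in force; the joint itself couldn't be read.
- **Returning the tube:** I lowered it until it touched the floor, at the same arm height (0.2684 m) and load as when I first gripped it, and only then opened the fingers.
- **Last checks:** the tube's cap top is at 118 mm, the same as before, and its position is within 1 mm of where it started. Both vials are within 0.2 mm, the other objects look untouched, and the gripper is clear.
- **Failures and counts:** the first move call was refused because it left out a required value, and nothing moved. I viewed 7 pictures of the 10 allowed. No checks disagreed.

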